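Load the wiring duct and close the end stop on it

ROBOT

A 6-joint arm with a two-finger parallel gripper is mounted at the origin on the work surface. World frame = base frame: x ahead of the robot, y to its left, z up, the work surface at z = 0. Lengths are in m, angles in rad, forces in N, time in s.
With the tool pointing down it reaches from about 0.35 to 0.775 m from the base axis. Payload 5.5 kg.
Tool frame: the origin (TCP) lies at the very end of the fingers, on their centre line; the grasp point (between the pads) lies 19 mm behind it; z points along the fingers, y is the line along which they close (so a half turn about z gives the same grasp; the last joint's range is limited). The gripper opens to 85 mm and grips with 20 to 120 N. Pads are 22 mm wide; open, the fingers measure 114 mm over their backs; the gripper's body (76 mm by 85 mm) begins 54 mm behind the grasp point. The pads swing forward as they close: fully open they stand 13 mm farther back than shut.
Start: joints at [-1.381, 0.313, 0.046, 1.304, 0, 1.431], TCP at [0.186, -0.544, 0.194] pointing down, gripper open.
Joint ranges: [-2.76, 2.76], [-0.86, 1.69], [-1.03, 1.26], [-2.2, 2.34], [-1.47, 1.5], [-3.14, 3.14]. Speed limits (rad/s): [2.57, 2.57, 3.14, 3.14, 3.14, 3.14].

INTERFACE

Orientations are given as a unit quaternion [w, x, y, z].
In Python, from workcell import get_state, read_camera, calibration, hand_in gives the robot as it stands.
- The arm moves only by the tool drive_tool, never from a script. Its argument "deltas" is a list that holds one entry, the list of rows, each a list of 7 numbers: the closure in counts, from 0 (fully open) to 255 (shut), then the shift along the tool's x, y, z in m, then the turn, a rotation vector about the tool's x, y, z in degrees. A call has 1 to 12 rows; each row is the pose to reach, as a shift and turn from the pose commanded when the call began, along the tool's axes at that moment; what a row does not reach only later rows make up. A row lasts 1/8 s, in which the tool goes at most 62.5 mm and 10.7 degrees, less where a joint would pass 70% of its speed; a pose out of reach is approached as far as the arm can. A call with a gripper value outside its range is refused whole. The fingers move at their own pace and stop on an object; "newtons" is the grip in N (left out, the last holds). Time passes only in rows, so rows that repeat a pose let the fingers close. It gives the time, the measured TCP pose, the force, the opening and the grip force at its end, in the units of the state.
- get_state(): the state, without advancing time (a new reading comes with each control period).
- read_camera(name): name is "scene" or "top" or "wrist"; returns (picture, depth): 420x560x3 uint8, red, green, blue; 420x560 float32, m along the optical axis (not along the pixel's ray), 0 where there is no reading.
- calibration(name): a dict with "mtx" (3x3 intrinsics, pixels), "k1" (the pictures are not rectified: a ray, as slopes to the right and down, at radius r is drawn at 1 + k1 r^2 times it, then the intrinsics apply), "world_from_camera" (4x4, takes a point from camera to world coordinates). Camera axes: x right, y up, looking along -z (the intrinsics and any distortion apply to the point x, -y, -z); pixel columns grow to the right and rows downward; lengths in m; the calibration is good to about 2 mm. A picture is of the moment at which its call begins: read the wrist's pose just before it. calibration takes no time and is no camera call; for the wrist camera it gives the pose at the moment of the call.
- hand_in(): hands the job in; it is judged then, once.
The state is a dict: "clock": time; "joint_pos": joint angles; "qvel": joint speeds; "tau": joint torques, N m; "tcp_pos": TCP position; "orientation": TCP orientation; "wrist_force": force on the tool from outside, world axes, zero at the start; "ft_torque": the same for the moment, N m; "finger_gap": finger opening in m; "grip_force": force on a finger pad.
Only numpy, scipy, OpenCV 4.12 (cv2) and the standard library are available. Lean on these libraries where they do the work, as an engineer would, in place of code of your own. Each camera call takes 0.05 s, during which the arm holds its last target. There are 200 camera calls.

TASK

Lay the longer length of grey wiring duct in the sloping cradle, flat on the bed and down against the front ledge, between the fixed end plate and the sliding stop. Then squeeze the stop's release lever, hold it while you slide the stop towards the duct, and let it lock in the last notch that the duct leaves free, so that the duct is held between plate and stop with only a few millimetres of play. Leave the other things on the bench where they are.

Things in the scene. Friction and masses are not known exactly. Their poses are not given: they have to be found in the camera images.
- duct_long: The longer of two closed lengths of grey plastic wiring duct with slotted sides and a lid: 150 mm long (own x), 30 mm wide (y), 40 mm tall (z), about 0.1 kg. Lies lid up on the bench in front of the cradle, roughly across the robot's x. Origin: centre of its underside, z up out of the lid. Rigid; either end may point left.
- duct_short: The same duct but 100 mm long; not wanted for this job, leave it where it lies.
- bed: Aluminium bed of the cradle, fixed, sloping 25 degrees, low edge to the robot. x runs up the slope, y along the cradle (robot's left), z square out of the plate. Origin: on its surface at the front ledge, 75 mm above the bench. Spans x -14 to 140, y -200 to 185 mm. Ledge (x -8 to 0, all along) is 7 mm proud. A duct lies with its length along y, over x 0 to 30, lid along +z.
- stop (a joint): Sliding end stop, m: 0 with its face 80 mm from the end plate, growing away from it (towards bed -y): gap in mm = 80 + 1000 x value. Notches every 25 mm: 0, 0.025 ... 0.200, with 1 mm play each way. Starts locked in one of 0.125 to 0.200. Lever squeezed, it slides with about 2 N; locked, not at all. Last free notch for the 150 mm duct: 0.075 (gap 155 mm); the next, 0.050, is too tight.
- trigger (a joint): Release lever of the stop, rad: 0 let go (pawl fully down in its notch), 0.30 squeezed to its limit. The pawl clears the teeth above about 0.27. It springs back when let go; full squeeze takes about 11 N at lever_pad. Let go between notches, the pawl rides on a tooth until the stop is slid to a notch.
- end_plate (a point): Point on the inner face of the fixed steel end plate at the left of the bed: bed x 15, y 165, z 20 mm. The plate covers bed x 0 to 60 mm and is 50 mm tall. Axes as the bed's.
- stop_face (a point): Point on the stop's face that meets the duct, at bed x 15, z 20 mm. It is a steel blade 10 mm thick over bed x 10 to 80, z 4 to 44 mm. The stop's grey body reaches from this face 78 mm towards -y, over bed x 73 to 117 mm, 34 mm tall, astride a toothed steel strip (16 mm wide, 15 mm tall) along bed x 95. Axes as the bed's.
- grip_pad (a point): Middle of the outer (end plate) side of the stop's fixed grip, an upright grey blade square to the bed, 26 mm wide along bed x, 10 mm thick, 34 to 98 mm above the bed. This point: bed x 95, z 75 mm, 10 mm towards -y from the stop face. Axes as the bed's. Pinch grip and lever along bed y: 26 mm over both when squeezed, 43 mm let go. The grip does not give; only the lever moves.
- lever_pad (a point): Middle of the outer (-y) side of the steel release lever, 26 mm wide, 8 mm thick, 80 mm long from its pivot (20 mm above the bed, 32 mm towards -y from the stop face). Let go, it flares 0.30 rad away from the grip; squeezed, it stands parallel to it, 8 mm off.
- screwdriver: Black-handled screwdriver 180 mm long lying along its x, 26 mm thick, between the ducts. Bystander. Origin mid-length, underside.
- tape: Blue roll of tape, 72 mm across, 19 mm tall, on the right. Bystander. Origin centre of underside.
- cutters: Side cutters with orange handles, 175 mm long along their x, 14 mm thick, on the left. Bystander. Origin at mid-length, underside.
- spray: Plain metal spray can, 52 mm across, 150 mm tall, on the right. Bystander. Origin centre of underside.
- clamp_post: Hose-clamping post on a 110 x 90 mm foot, 252 mm tall, on the left beyond the cradle. Fixed.

How it is judged:
By the outcome, as a careful person would: the job done as asked, in the order asked, and still so for the second after the job is handed in, with the robot touching nothing.
It also fails if it takes over 48 s, if anything falls off the work surface, if the arm or the gripper's body presses on something with over 40 N, if the wrist force passes 120 N, or if a joint passes its speed limit or range.

## Working session

There is one attempt and no reset: what is moved stays moved. The work goes in short steps, Python scripts to look and compute and a tool call to move; the robot and the scene stay as the last step left them, time stands still between calls to the robot, and variables do not carry over. Pictures are saved under pics/ and viewed, at most 10 in all, crops included, and the job is handed in when it is done.

Besides the shell and the picture viewer there is one more tool, called after "Request:" in YAML: its name, and indented under it one key for each argument. drive_tool: Moves the arm, as the interface text tells. Its arguments: {"type":"object","properties":{"deltas":{"type":"array","items":{"type":"array","items":{"type":"array","items":{"type":"number"}}}},"newtons":{"type":"number"}},"required":["deltas"]}

```bash
ls; mkdir -p pics
cat > h.py <<'E'
import numpy as np, cv2
from workcell import get_state, read_camera, calibration, hand_in
def shot(n,f):
    c=calibration(n); p,d=read_camera(n); cv2.imwrite('pics/'+f+'.png',p[...,::-1]); np.savez('pics/'+f+'.npz',p=p,d=d,M=c['world_from_camera'],K=c['mtx'],k1=c['k1']); return c,p,d
def load(f):
    z=np.load('pics/'+f+'.npz'); return {'mtx':z['K'],'k1':float(z['k1']),'world_from_camera':z['M']},z['p'],z['d']
def ray(c,u,v):
    uv=np.array([[[u,v]]],float)
    x,y=cv2.undistortPoints(uv,np.array(c['mtx']),np.array([c['k1'],0,0,0.]))[0,0]
    M=np.array(c['world_from_camera']); return M[:3,3],M[:3,:3]@np.array([x,-y,-1.])
def onz(c,u,v,z):
    o,r=ray(c,u,v); return o+r*(z-o[2])/r[2]
def atd(c,d,u,v):
    o,r=ray(c,u,v); return o+r*d[int(v),int(u)]
def cloud(c,d):
    h,w=d.shape; g=np.stack(np.meshgrid(np.arange(w),np.arange(h)),-1).reshape(-1,1,2).astype(float)
    xy=cv2.undistortPoints(g,np.array(c['mtx']),np.array([c['k1'],0,0,0.]))[:,0]
    M=np.array(c['world_from_camera']); r=np.c_[xy[:,0],-xy[:,1],-np.ones(len(xy))]*d.reshape(-1,1)
    return (r@M[:3,:3].T+M[:3,3]).reshape(h,w,3)
E
python3 - <<'E'
from h import *
for n in('scene','top'):
    c,p,d=shot(n,n+'0'); print(n,np.round(c['world_from_camera'],3),np.round(c['mtx'],1),c['k1'])
s=get_state();print(s)
E
```

```text
pics
scene [[-0.656 -0.406  0.637  1.339]
 [ 0.755 -0.364  0.546  0.651]
 [ 0.01   0.839  0.545  0.801]
 [ 0.     0.     0.     1.   ]] [[539.1   0.  274.5]
 [  0.  539.1 211.4]
 [  0.    0.    1. ]] -0.10085204635911102
top [[ 0.017  0.992 -0.127  0.438]
 [-1.     0.016 -0.004 -0.017]
 [-0.002  0.127  0.992  1.106]
 [ 0.     0.     0.     1.   ]] [[383.4   0.  276.6]
 [  0.  383.4 209.8]
 [  0.    0.    1. ]] -0.08472169756896922
{'clock': 0.1, 'joint_pos': array([-1.38061845e+00,  3.13944591e-01,  4.51261946e-02,  1.30363146e+00,
        1.06345554e-05,  1.43128438e+00]), 'qvel': array([ 0.00222894, -0.00214808,  0.00167998,  0.00032904, -0.00073913,
       -0.00101615]), 'tau': array([ 2.80137916e-03, -4.81726849e+01,  2.99243313e+01,  1.27267151e-02,
       -1.26756654e-04, -4.66523886e-06]), 'tcp_pos': array([ 0.18610044, -0.54350971,  0.19360088]), 'orientation': array([-8.26634684e-04,  9.86443481e-01,  1.64099285e-01, -1.56266059e-05]), 'wrist_force': array([-0.90299811, -0.10633583,  0.15497923]), 'ft_torque': array([ 0.02139958, -0.01056324,  0.03189014]), 'grip_force': 0.0, 'finger_gap': 0.08570694333661036}
```

View pics/top0.png

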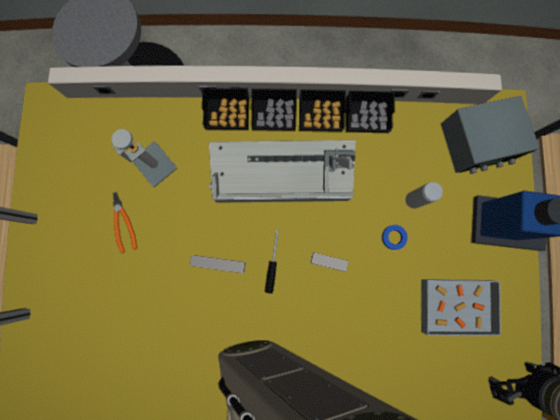

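View pics/scene0.png

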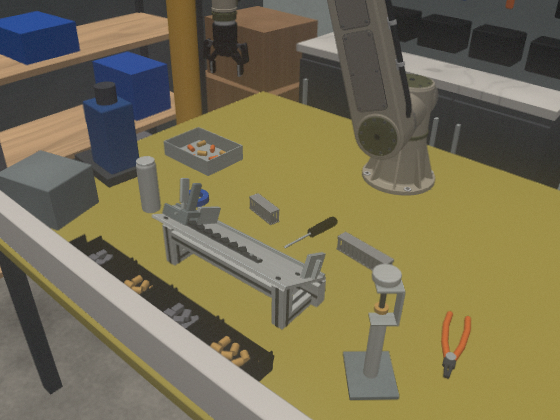

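The top view shows the long duct at about (217,264), the short one at (330,262), and the cradle spanning (209..355, 141..201), with its stop at the right (340,170). Next I measure them with the depth cloud.

Run:
```python
from h import *
c,p,d=load('top0'); P=cloud(c,d)
# duct: lid height 0.040
for name,(u0,u1,v0,v1) in {'long':(180,255,245,285),'short':(300,360,245,280)}.items():
    S=P[v0:v1,u0:u1]; m=((S[...,2]>0.03)&(S[...,2]<0.05)).astype(np.uint8)
    q=S[m>0]; r=cv2.minAreaRect(q[:,:2].astype(np.float32)*1000); print(name,len(q),r,np.median(q[:,2]))
    hs=p[v0:v1,u0:u1].astype(int); sat=hs.max(-1)-hs.min(-1); m2=((sat<40)&(hs.max(-1)>110)).astype(np.uint8)
    cs=max(cv2.findContours(m2,0,2)[0],key=cv2.contourArea)[:,0]+[u0,v0]
    xy=np.array([onz(c,u,v,0.04)[:2] for u,v in cs],np.float32)*1000; r=cv2.minAreaRect(xy); print(r, np.round(cv2.boxPoints(r)))
# bed plane
S=P[150:195,225:315].reshape(-1,3); S=S[(S[:,2]>0.07)&(S[:,2]<0.16)]
th=np.radians(25)
for it in range(5):
    A=np.c_[S[:,:2],np.ones(len(S))]; k=np.linalg.lstsq(A,S[:,2],rcond=None)[0]; e=S[:,2]-A@k; S=S[abs(e)<max(0.003,1.5*e.std())]
print(k,np.degrees(np.arctan(np.hypot(*k[:2]))),np.degrees(np.arctan2(k[1],k[0])),e.std(),len(S))
b=p[125:215,195:370,::-1]; cv2.imwrite('pics/cradle.png',cv2.resize(b,None,fx=4.5,fy=4.5,interpolation=cv2.INTER_CUBIC))
```

```text
long 587 ((421.7269287109375, 149.1883544921875), (148.71243286132812, 30.302064895629883), 83.6341552734375) 0.041217949470987
((422.0542297363281, 148.9404296875), (151.00848388671875, 30.529312133789062), 83.39385223388672) [[398.  76.]
 [429.  72.]
 [446. 222.]
 [416. 226.]]
short 400 ((432.6859436035156, -162.201904296875), (100.80104064941406, 30.158334732055664), 76.70074462890625) 0.041067470521019
((432.4239196777344, -160.51231384277344), (102.42682647705078, 30.08939552307129), 76.81404113769531) [[ 406. -207.]
 [ 435. -214.]
 [ 459. -114.]
 [ 429. -107.]]
[ 0.46727452  0.01222255 -0.21200607] 25.05300191613298 1.4983500855917258 0.0014960125706923414 2924
```

View pics/cradle.png

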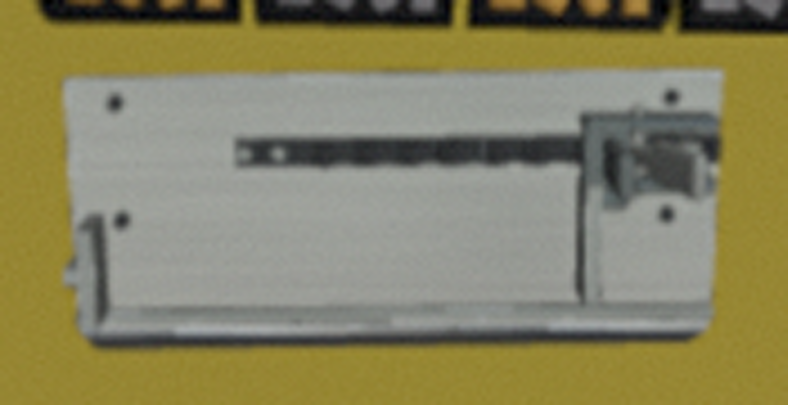

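The crop shows the end plate at left (x≈80–105), the stop blade at x≈583–600 and the ledge at y≈305–335. I'll build the bed frame from the plane and the back corners (65,78) and (722,72).

```bash
cat >> h.py <<'E'
def onbed(c,u,v,B,z=0.):  # B: 4x4 world_from_bed ; returns bed coords
    o,r=ray(c,u,v); n=B[:3,2]; t=((B[:3,3]+n*z-o)@n)/(r@n); return np.linalg.inv(B)[:3]@np.r_[o+r*t,1]
E
python3 - <<'E'
from h import *
c,p,d=load('top0'); P=cloud(c,d)
f=lambda X,Y:((X+.5)/4.5+195-.5,(Y+.5)/4.5+125-.5)
k=np.array([0.46727452,0.01222255,-0.21200607])
n=np.array([-k[0],-k[1],1]);n/=np.linalg.norm(n)
def pl(u,v):
    o,r=ray(c,u,v); return o+r*((k[2]+k[0]*o[0]+k[1]*o[1]-o[2])/(r[2]-k[0]*r[0]-k[1]*r[1]))
L=pl(*f(65,78));R=pl(*f(722,72)); print(L,R,np.linalg.norm(L-R))
y=L-R; y-=n*(y@n); y/=np.linalg.norm(y); print('yaw',np.degrees(np.arctan2(-y[0],y[1])))
# use mean of yaws from plane and edge, exact 25 deg tilt
for yaw in (np.arctan2(-y[0],y[1]),np.arctan2(k[1],k[0])):
    t=np.radians(25);cy,sy=np.cos(yaw),np.sin(yaw)
    bx=np.array([cy*np.cos(t),sy*np.cos(t),np.sin(t)]);by=np.array([-sy,cy,0]);bz=np.cross(bx,by)
    O=((L-bx*.14-by*.185)+(R-bx*.14+by*.2))/2; 
    print('O from corners',O, 'plane z there',k@np.r_[O[:2],1])
    B=np.eye(4);B[:3,:3]=np.c_[bx,by,bz];B[:3,3]=O
    print('yaw',yaw)
    for nm,X,Y,z in [('plate top inner low',104,320,.05),('plate top inner hi',100,215,.05),('stop face hi',583,120,.044),('face',583,290,.044),('ledge top front',400,333,.007),('ledge',400,322,.007),('ledge b',400,305,.007)]:
        print(nm,np.round(onbed(c,*f(X,Y),B,z)*1000,1))
    Q=(np.c_[P.reshape(-1,3),np.ones(P[...,0].size)]@np.linalg.inv(B).T)[:,:3]
    m=(abs(Q[:,0]-.06)<.1)&(abs(Q[:,1])<.25)&(Q[:,2]>-.02)
    Q=Q[m]*1000
    s=Q[(Q[:,2]>38)&(Q[:,2]<48)&(Q[:,0]<70)&(Q[:,0]>15)&(Q[:,1]<100)]; print('stop blade top',np.percentile(s,[2,50,98],axis=0).round(1),len(s))
    s=Q[(Q[:,2]>44)&(Q[:,2]<56)&(Q[:,1]>120)]; print('plate top',np.percentile(s,[2,50,98],axis=0).round(1),len(s))
    s=Q[(Q[:,2]>60)]; print('grip/lever',np.percentile(s,[2,50,98],axis=0).round(1),len(s))
    s=Q[(Q[:,2]>92)];print(s.round(0))
    s=Q[(abs(Q[:,2])<6)&(Q[:,1]<50)&(Q[:,0]>5)&(Q[:,1]>-60)&(Q[:,0]<80)]; print('bed',np.median(s,0).round(1))
np.save('B.npy',B)
E
```

```text
[0.73893203 0.1666033  0.13531435] [ 0.74888448 -0.21692164  0.13527723] 0.3836540534213252
yaw 1.4864896744157547
O from corners [ 0.6168733  -0.0209532   0.07612924] plane z there 0.07598700586190432
yaw 0.025944139115453436
plate top inner low [  7.1 161.3  50. ]
plate top inner hi [ 68.9 160.2  50. ]
stop face hi [ 119.2 -113.    44. ]
face [  20.6 -115.6   44. ]
ledge top front [-14.9 -10.4   7. ]
ledge [ -8.  -10.4   7. ]
ledge b [  2.6 -10.4   7. ]
stop blade top [[  16.4 -125.3   40.5]
 [  42.5 -120.3   43.8]
 [  68.5 -115.7   46.6]] 81
plate top [[  3.7 165.7  46.2]
 [ 33.2 170.5  50. ]
 [ 60.4 175.5  53.5]] 91
grip/lever [[ -39.8 -172.2   61.7]
 [  86.8 -125.8   98.1]
 [ 108.9  -93.4  726.7]] 297
[[ 109. -128.   97.]
 [ 109. -131.   96.]
 [ 108. -133.   95.]
 [ 106. -126.   95.]
 [ 106. -128.   96.]
 [ 106. -131.   96.]
 [ 106. -133.   95.]
 [ 105. -168.   93.]
 [ 106. -169.   97.]
 [ 106. -172.   98.]
 [ 104. -126.   96.]
 [ 104. -128.   97.]
 [ 104. -130.   98.]
 [ 104. -133.   95.]
 [ 103. -168.   93.]
 [ 103. -170.   95.]
 [ 104. -172.   98.]
 [ 101. -126.   96.]
 [ 101
[... 8149 characters left out ...]
 721.]
 [ -37.  -97.  722.]
 [ -37.  -98.  723.]
 [ -37.  -99.  723.]
 [ -36. -100.  723.]
 [ -36. -101.  724.]
 [ -36. -101.  724.]
 [ -36. -102.  724.]
 [ -36. -104.  724.]
 [ -36. -105.  724.]
 [ -36. -105.  724.]
 [ -35. -106.  724.]
 [ -33. -106.  727.]
 [ -34. -108.  726.]
 [ -33. -108.  727.]
 [ -34. -110.  726.]
 [ -34. -111.  726.]
 [ -34. -111.  726.]
 [ -35. -113.  725.]
 [ -34. -114.  726.]
 [ -34. -115.  726.]
 [ -34. -116.  726.]
 [ -34. -116.  727.]
 [ -33. -117.  728.]
 [ -33. -118.  727.]
 [ -34. -119.  727.]
 [ -33. -120.  728.]
 [ -34. -121.  727.]
 [ -37. -124.  724.]
 [ -35. -124.  726.]
 [ -33. -124.  727.]
 [ -34. -125.  727.]
 [ -40. -129.  722.]]
bed [43.7 -4.  -0.2]
```

Everything fits: the plate face is at bed y≈165.5, the stop face at about −115 (value 0.200) and the duct measures 150×30. Next: a helper to print deltas, then the approach.

```bash
cat >> h.py <<'E'
from scipy.spatial.transform import Rotation as R
B=np.load('B.npy') if __import__('os').path.exists('B.npy') else None
def Rt(x,z): x=np.array(x,float);z=np.array(z,float);z/=np.linalg.norm(z);x-=z*(x@z);x/=np.linalg.norm(x);return np.c_[x,np.cross(z,x),z]
def bedp(x,y,z): return (B@np.array([x/1000,y/1000,z/1000,1]))[:3]
def pose():
    s=get_state();q=s['orientation'];return s['tcp_pos'],R.from_quat(np.r_[q[1:],q[0]]).as_matrix()
def plan(ts):  # list of (pos,Rm): prints delta rows from present pose
    p0,R0=pose()
    for p,Rm in ts:
        d=R0.T@(np.array(p)-p0); w=np.degrees(R.from_matrix(R0.T@Rm).as_rotvec()); print(np.round(d,4).tolist(),np.round(w,2).tolist(),'rows>=%.1f %.1f'%(np.linalg.norm(d)/.0625,np.linalg.norm(w)/10.7))
D=np.array([.1170,.9931,0]); DUCT=Rt(D,[0,0,-1]) if 1 else 0
PLACE=Rt(B[:3,1],-B[:3,2]); PINCH=Rt(-B[:3,0],-B[:3,2])
E
python3 - <<'E'
from h import *
plan([([.36,-.28,.2],Rt([.6,.8,0],[0,0,-1])),([.4205,.149,.12],DUCT),([.4205,.149,.015],DUCT)])
E
```

```text
[0.2498, -0.193, -0.006] [-0.09, -0.04, -34.24] rows>=5.1 3.2
[0.446, -0.5792, 0.0747] [-0.08, -0.06, -64.39] rows>=11.8 6.0
[0.4459, -0.579, 0.1797] [-0.08, -0.06, -64.39] rows>=12.0 6.0
```

Request:
drive_tool:
  deltas:
    - [[0,0.06,-0.045,0,0,0,-10],[0,0.12,-0.09,-0.01,0,0,-20],[0,0.18,-0.14,-0.01,0,0,-30],[0,0.25,-0.193,0,0,0,-34.3],[0,0.28,-0.25,0.01,0,0,-40],[0,0.31,-0.3,0.02,0,0,-45],[0,0.34,-0.36,0.03,0,0,-50],[0,0.37,-0.42,0.04,0,0,-55],[0,0.4,-0.48,0.05,0,0,-60],[0,0.43,-0.54,0.06,0,0,-64.4],[0,0.446,-0.579,0.075,0,0,-64.4],[0,0.446,-0.579,0.075,0,0,-64.4]]

```text
clock: 1.6
tcp_pos: [0.4203, 0.148, 0.1195]
orientation: [0.0, 0.747, 0.665, 0.0]
wrist_force: [2.5, -0.8, -0.4]
finger_gap: 0.0858
grip_force: 0.0
```

Run:
```python
from h import *
s=get_state();print(s['clock'],s['tcp_pos'],s['joint_pos'].round(2),s['qvel'].round(2))
c,p,d=shot('wrist','w1')
P=cloud(c,d); m=((P[...,2]>.034)&(P[...,2]<.047)&(abs(P[...,0]-.42)<.05)&(abs(P[...,1]-.15)<.1))
r=cv2.minAreaRect(P[m][:,:2].astype(np.float32)*1000);print(r,m.sum())
plan([([.4205,.149,.015],DUCT)])
```

```text
1.6 [0.42033685 0.14804457 0.11945815] [ 0.16  0.1  -0.41  1.06 -0.    1.85] [ 1.12  0.44  0.21 -0.24 -0.    1.11]
((422.510986328125, 149.25054931640625), (150.23170471191406, 30.151405334472656), 83.4476089477539) 8036
[-0.0059, 0.0018, 0.1028] [-0.09, -0.25, 0.41] rows>=1.6 0.0
```

View pics/w1.png

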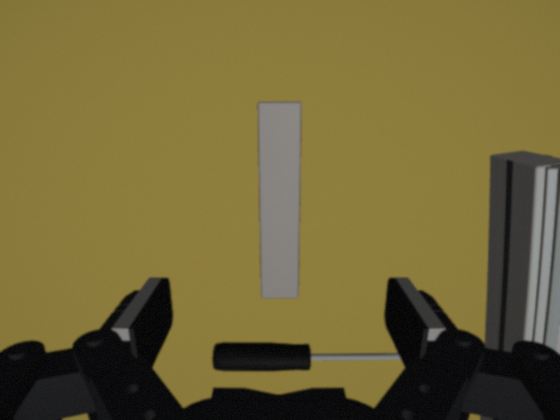

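The wrist view shows the duct lid centred at (280,200), aligned with the tool and clear of the screwdriver. Measured centre (0.4223, 0.149).

Request:
drive_tool:
  deltas:
    - [[0,0,0.0015,0.05,0,0,0],[0,0,0.0015,0.08,0,0,0],[0,0,0.0015,0.1045,0,0,0],[0,0,0.0015,0.1045,0,0,0],[200,0,0.0015,0.1045,0,0,0],[255,0,0.0015,0.1045,0,0,0],[255,0,0.0015,0.1045,0,0,0],[255,0,0.0015,0.1045,0,0,0],[255,0,0.0015,0.1045,0,0,0]]
  newtons: 40

```text
clock: 2.78
tcp_pos: [0.422, 0.1458, 0.0156]
orientation: [0.0, 0.747, 0.665, 0.0]
wrist_force: [-0.8, 0.1, 0.3]
finger_gap: 0.0003
grip_force: 0.0
```

Run:
```python
from h import *
s=get_state();print(s['clock'],s['tcp_pos'],s['finger_gap'],s['grip_force'],s['wrist_force'],s['qvel'].round(3))
# duct offset along tool x: duct centre (.4223,.149)
p0,R0=pose(); print('duct in tool',R0.T@(np.array([.4223,.149,0])-p0))
pt=lambda x,y,z:(bedp(x,y,z),PLACE)
plan([(p0+[0,0,.15],R0),pt(17,87.5,100),pt(17,87.5,40),pt(17,87.5,20)])
```

```text
2.775 [0.42201511 0.14580283 0.01555446] 0.00030421280471821795 0.0 [-0.78575338  0.0553143   0.26001484] [-0.001  0.002 -0.002 -0.     0.     0.   ]
duct in tool [ 3.20844957e-03 -9.62692697e-05  1.55544433e-02]
[0.0, 0.0001, -0.15] [0.0, 0.0, 0.0] rows>=2.4 0.0
[-0.0601, 0.174, -0.1583] [-24.93, 1.79, -8.07] rows>=3.9 2.5
[-0.0565, 0.1991, -0.1039] [-24.93, 1.79, -8.07] rows>=3.7 2.5
[-0.0553, 0.2074, -0.0858] [-24.93, 1.79, -8.07] rows>=3.7 2.5
```

The gripper closed fully on nothing, so I look at what happened.

Run:
```python
from h import *
c,p,d=shot('top','t2'); c2,p2,d2=shot('scene','s2'); c3,p3,d3=shot('wrist','w2')
f=lambda a:cv2.resize(a,None,fx=3,fy=3)
a=cv2.resize(p[190:330,170:310],(400,400)); b=cv2.resize(p2[180:320,280:420],(400,400))
cv2.imwrite('pics/m2.png',np.hstack([a,b])[...,::-1])
P=cloud(c,d)[235:300,180:260]; m=(P[...,2]>.034)&(P[...,2]<.047); print(m.sum(), cv2.minAreaRect(P[m][:,:2].astype(np.float32)*1000))
```

```text
223 ((416.667724609375, 104.8228759765625), (59.11524963378906, 30.129173278808594), 83.4789047241211)
```

View pics/m2.png

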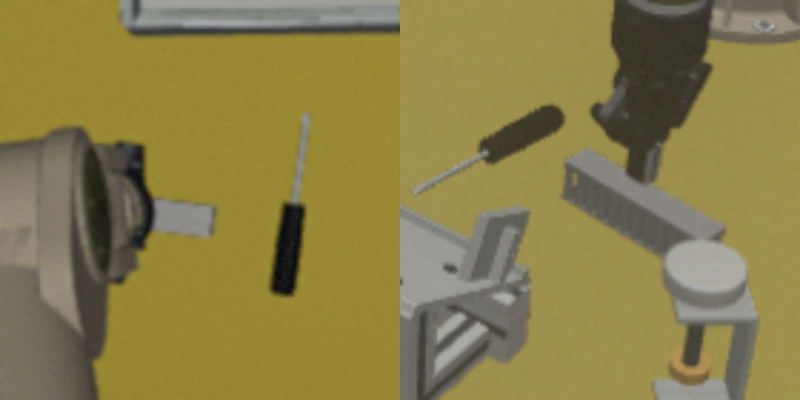

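The duct appears unmoved, with the fingers at its lid. I check the wrist view.

View pics/w2.png

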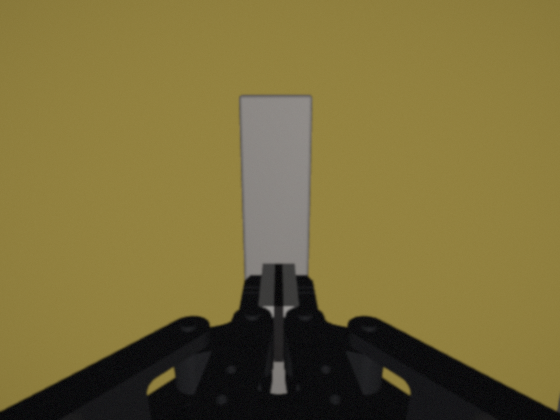

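Run:
```python
from h import *
c,p,d=load('w2');M=c['world_from_camera'];print(M.round(3)); s=get_state();print(s['tcp_pos'],s['finger_gap'],s['grip_force'],s['clock'])
P=cloud(c,d)
for v in range(180,420,20): print(v,P[v,280].round(3),d[v,280])
c,p,d=load('s2');P=cloud(c,d)
m=(abs(P[...,0]-.42)<.06)&(abs(P[...,1]-.15)<.09)&(P[...,2]>.036)&(P[...,2]<.045);print(m.sum(),cv2.minAreaRect(P[m][:,:2].astype(np.float32)*1000))
```

```text
[[ 0.993  0.112  0.032  0.431]
 [-0.117  0.95   0.289  0.221]
 [ 0.002 -0.291  0.957  0.195]
 [ 0.     0.     0.     1.   ]]
[0.42190334 0.14579162 0.01536096] 2.173917394501184e-06 0.0 2.925
180 [0.429 0.189 0.04 ] 0.15738435
200 [0.428 0.181 0.04 ] 0.15941532
220 [0.427 0.171 0.04 ] 0.16258238
240 [0.426 0.162 0.04 ] 0.16538356
260 [0.424 0.152 0.04 ] 0.16792415
280 [0.425 0.158 0.071] 0.13702674
300 [0.425 0.158 0.086] 0.122689806
320 [0.424 0.152 0.088] 0.12164578
340 [0.423 0.146 0.09 ] 0.12188485
360 [0.422 0.137 0.089] 0.12527491
380 [0.417 0.085 0.04 ] 0.18770272
400 [0.424 0.158 0.13 ] 0.08052294
481 ((424.3835144042969, 150.27366638183594), (149.7907257080078, 35.8480224609375), 82.39761352539062)
```

```bash
cat >> h.py <<'E'
def proj(c,X):
    q=np.linalg.inv(c['world_from_camera'])@np.r_[X,1]; x,y=q[0]/-q[2],-q[1]/-q[2]; k=1+c['k1']*(x*x+y*y); K=c['mtx']; return K[0,0]*x*k+K[0,2],K[1,1]*y*k+K[1,2]
E
python3 - <<'E'
from h import *
c,p,d=load('w2'); t,Rm=pose()
for b in (0,19,40,60,73): print(b,[np.round(proj(c,t-Rm[:,2]*b/1000+Rm[:,0]*o/1000)).tolist() for o in (0,11,-11)])
P=cloud(c,d)
for v in range(252,300,4): print(v,[P[v,u].round(3).tolist() for u in (270,290)])
c,p,d=load('s2'); print('scene',[np.round(proj(c,t-Rm[:,2]*b/1000)).tolist() for b in(0,19,40,73)])
P=cloud(c,d); u,v=map(int,proj(c,t))
for vv in range(v-60,v+30,6): print(vv,P[vv,u].round(3))
E
```

```text
0 [[276.0, 253.0], [276.0, 233.0], [276.0, 272.0]]
19 [[276.0, 268.0], [276.0, 247.0], [276.0, 289.0]]
40 [[276.0, 290.0], [276.0, 266.0], [276.0, 312.0]]
60 [[276.0, 316.0], [276.0, 289.0], [276.0, 340.0]]
73 [[276.0, 337.0], [276.0, 308.0], [276.0, 363.0]]
252 [[0.42, 0.157, 0.039], [0.429, 0.155, 0.039]]
256 [[0.42, 0.155, 0.04], [0.429, 0.154, 0.04]]
260 [[0.42, 0.153, 0.04], [0.429, 0.152, 0.04]]
264 [[0.421, 0.159, 0.058], [0.429, 0.158, 0.058]]
268 [[0.421, 0.158, 0.06], [0.429, 0.158, 0.061]]
272 [[0.421, 0.159, 0.066], [0.429, 0.158, 0.065]]
276 [[0.421, 0.159, 0.068], [0.429, 0.157, 0.067]]
280 [[0.421, 0.158, 0.071], [0.429, 0.157, 0.071]]
284 [[0.421, 0.158, 0.074], [0.428, 0.158, 0.074]]
288 [[0.421, 0.158, 0.076], [0.428, 0.157, 0.076]]
292 [[0.421, 0.159, 0.081], [0.428, 0.158, 0.08]]
296 [[0.421, 0.158, 0.083], [0.428, 0.157, 0.082]]
scene [[363.0, 254.0], [364.0, 248.0], [365.0, 241.0], [366.0, 229.0]]
194 [0.459 0.148 0.202]
200 [0.46  0.15  0.188]
206 [0.461 0.152 0.174]
212 [0.458 0.152 0.157]
218 [0.454 0.152 0.138]
224 [0.427 0.139 0.103]
230 [0.452 0.155 0.106]
236 [0.437 0.148 0.079]
242 [0.44  0.152 0.065]
248 [0.429 0.147 0.039]
254 [0.437 0.154 0.029]
260 [0.439 0.157 0.014]
266 [ 0.442  0.161 -0.   ]
272 [ 0.46   0.173 -0.001]
278 [ 0.477  0.184 -0.002]
```

Run:
```python
from h import *
for f,t in (('w1',[.42033685,.14804457,.11945815]),('w2',[.4219,.1458,.0154])):
    c,p,d=load(f);P=cloud(c,d); Q=P-np.array(t); 
    x=Q@D; y=Q@np.cross([0,0,-1],D); z=-Q[...,2]   # tool coords, z forward
    m=(d>0)&(abs(x)<.03)&(abs(y)<.07)&(P[...,2]>.05)
    for lo in np.arange(-.14,.02,.01):
        k=m&(z>=lo)&(z<lo+.01)
        if k.sum(): print(f,lo.round(2),k.sum(),'y',(np.percentile(y[k],[1,50,99])*1000).round(),'x',(np.percentile(x[k],[1,50,99])*1000).round())
c,p,d=load('scene0');P=cloud(c,d);t=np.array([.1861,-.5435,.1936]);m=(np.hypot(P[...,0]-t[0],P[...,1]-t[1])<.06)&(P[...,2]>.1)&(P[...,2]<.5)
print('scene0 min z of gripper',np.sort(P[m][:,2])[:40:5])
```

```text
w1 -0.13 3848 y [-58.  18.  60.] x [12. 19. 20.]
w1 -0.12 11359 y [-63.   1.  65.] x [ 9. 13. 19.]
w1 -0.11 11041 y [-68.  -8.  69.] x [-6.  8. 19.]
w1 -0.1 3588 y [-68. -40.  68.] x [ 8. 13. 16.]
w1 -0.09 2104 y [-53.  43.  55.] x [-2. 10. 14.]
w1 -0.08 2304 y [-55.  43.  57.] x [-9.  8. 13.]
w1 -0.07 1928 y [-55. -42.  56.] x [-9.  8. 13.]
w1 -0.06 1169 y [-53. -42.  55.] x [-9.  7. 13.]
w1 -0.05 24 y [-42.   1.  44.] x [-5.  3.  9.]
w2 -0.13 4058 y [-57.   6.  59.] x [13. 18. 20.]
w2 -0.12 12501 y [-55.   1.  57.] x [ 5. 14. 19.]
w2 -0.11 8861 y [-47.  -3.  49.] x [-6. 14. 19.]
w2 -0.1 8695 y [-39.   4.  40.] x [-7. 11. 14.]
w2 -0.09 4549 y [-33.  -1.  34.] x [-7. 13. 16.]
w2 -0.08 1296 y [-18.   1.  19.] x [-9. 11. 15.]
w2 -0.07 915 y [-12.   1.  14.] x [ 8. 12. 13.]
w2 -0.06 878 y [-12.   1.  14.] x [ 8.  9. 13.]
w2 -0.05 560 y [-12.   1.  14.] x [ 8. 12. 13.]
scene0 min z of gripper [0.24314425 0.24651856 0.24894082 0.25045849 0.25184277 0.25425516
 0.2556129  0.25718618]
```

Both cameras show the real fingertips about 42 mm behind the reported TCP. They closed just above the lid and touched nothing. I'll treat the real tip as TCP − 42 mm along tool z, and confirm that with this grasp.

Request:
drive_tool:
  deltas:
    - [[0,0,0,0,0,0,0],[0,0.003,0,0,0,0,0],[0,0.003,0,0,0,0,0],[0,0.003,0,0.015,0,0,0],[0,0.003,0,0.03,0,0,0],[0,0.003,0,0.044,0,0,0],[0,0.003,0,0.044,0,0,0],[255,0.003,0,0.044,0,0,0],[255,0.003,0,0.044,0,0,0],[255,0.003,0,0.044,0,0,0],[255,0.003,0,0.044,0,0,0],[255,0.003,0,0.044,0,0,0]]
  newtons: 40

```text
clock: 4.42
tcp_pos: [0.4228, 0.1489, -0.0281]
orientation: [0.0, 0.747, 0.665, 0.0]
wrist_force: [-0.6, -0.0, 6.4]
finger_gap: 0.0294
grip_force: 41.3
```

Run:
```python
from h import *
s=get_state();print(s['clock'],s['tcp_pos'],s['finger_gap'],s['grip_force'],s['wrist_force'],s['qvel'].round(3))
c,p,d=shot('wrist','w3');P=cloud(c,d)
m=(P[...,2]>.034)&(P[...,2]<.047)&(abs(P[...,0]-.42)<.05)&(abs(P[...,1]-.15)<.1)
e=P[m]; e=e[(e[:,1]>.18)]; r=cv2.minAreaRect(e[:,:2].astype(np.float32)*1000); print(r, cv2.boxPoints(r).round(1).tolist())
```

```text
4.425 [ 0.42279583  0.14888848 -0.02811008] 0.02941534029290515 41.28173053264618 [-0.64995024 -0.01966887  6.38518184] [-0.    -0.001 -0.002  0.002  0.    -0.001]
((429.7238464355469, 201.3843231201172), (46.19416809082031, 30.23387336730957), 83.54317474365234) [[412.1000061035156, 180.10000610351562], [442.1000061035156, 176.6999969482422], [447.29998779296875, 222.60000610351562], [417.29998779296875, 226.0]]
```

Gripped at 29.4 mm, and the duct underside is 28 mm behind the reported TCP. Lift, then hover over the cradle.

Run:
```python
from h import *
p0,R0=pose(); pt=lambda x,y,z:(bedp(x,y,z),PLACE)
plan([(p0+[0,0,.19],R0),pt(18,86.5,50),pt(18,86.5,2)])
```

```text
[0.0, 0.0002, -0.19] [0.0, 0.0, 0.0] rows>=3.0 0.0
[-0.0611, 0.1957, -0.157] [-24.9, 1.78, -8.07] rows>=4.1 2.5
[-0.0582, 0.2157, -0.1135] [-24.9, 1.78, -8.07] rows>=4.0 2.5
```

Request:
drive_tool:
  deltas:
    - [[255,0,0,-0.03,0,0,0],[255,0,0,-0.08,0,0,0],[255,0,0,-0.13,0,0,0],[255,0,0,-0.18,0,0,0],[255,-0.015,0.04,-0.19,-6,0.4,-2],[255,-0.03,0.09,-0.185,-13,0.9,-4],[255,-0.045,0.14,-0.175,-20,1.4,-6],[255,-0.055,0.175,-0.165,-24.9,1.8,-8.1],[255,-0.0611,0.1957,-0.157,-24.9,1.78,-8.07],[255,-0.0611,0.1957,-0.157,-24.9,1.78,-8.07],[255,-0.0611,0.1957,-0.157,-24.9,1.78,-8.07],[255,-0.0611,0.1957,-0.157,-24.9,1.78,-8.07]]

```text
clock: 5.98
tcp_pos: [0.6091, 0.0657, 0.1286]
orientation: [0.151, 0.681, 0.7, 0.155]
wrist_force: [-0.8, -0.1, -0.6]
finger_gap: 0.0296
grip_force: 40.4
```

Run:
```python
from h import *
s=get_state();print(s['clock'],s['finger_gap'],s['grip_force'],s['wrist_force'],s['qvel'].round(3),s['joint_pos'].round(2))
p0,R0=pose(); print('tcp in bed',(np.linalg.inv(B)@np.r_[p0,1])[:3]*1000)
c,p,d=shot('wrist','w4');P=cloud(c,d); c,p2,d2=shot('top','t4');P2=cloud(c,d2)
for nm,A in(('wrist',P),('top',P2)):
    Q=(np.c_[A.reshape(-1,3),np.ones(A[...,0].size)]@np.linalg.inv(B).T)[:,:3]*1000
    ok=d.reshape(-1)>0 if nm=='wrist' else d2.reshape(-1)>0
    m=ok&(abs(Q[:,0]-18)<30)&(Q[:,1]>0)&(Q[:,1]<180)&(Q[:,2]>106)&(Q[:,2]<128); print('duct lid',nm,m.sum(),np.percentile(Q[m],[1,50,99],axis=0).round(1).tolist())
    m=ok&(Q[:,0]>2)&(Q[:,0]<60)&(Q[:,1]>155)&(Q[:,1]<185)&(Q[:,2]>46)&(Q[:,2]<55);print('plate top',m.sum(),np.percentile(Q[m],[1,50,99],axis=0).round(1).tolist() if m.sum() else 0)
    m=ok&(Q[:,0]>-12)&(Q[:,0]<3)&(Q[:,1]>-60)&(Q[:,1]<160)&(Q[:,2]>4)&(Q[:,2]<10);print('ledge',m.sum(),np.percentile(Q[m],[1,50,99],axis=0).round(1).tolist() if m.sum() else 0)
    m=ok&(Q[:,0]>45)&(Q[:,0]<80)&(Q[:,1]>0)&(Q[:,1]<160)&(abs(Q[:,2])<8);print('bed',m.sum(),np.median(Q[m],0).round(1) if m.sum() else 0)
cv2.imwrite('pics/m4.png',np.hstack([p[:,:,::-1],cv2.resize(p2[120:260,150:270],(360,420))[...,::-1]])[:, :800] if 0 else cv2.resize(p,(560,420))[...,::-1])
```

```text
5.975 0.029592899647752212 40.35982310771942 [-0.77771778 -0.08269871 -0.61479567] [ 0.001 -0.001  0.002 -0.006 -0.    -0.001] [-0.04  0.07 -0.54  0.53  0.03  1.51]
tcp in bed [17.14474267 86.89950105 49.88660307]
duct lid wrist 28687 [[-4.2, 60.9, 109.7], [18.0, 115.8, 117.4], [40.7, 161.9, 125.2]]
plate top 2815 [[2.5, 165.7, 46.9], [30.6, 170.7, 48.5], [59.3, 175.7, 50.2]]
ledge 0 0
bed 8326 [ 65.3 108.   -1.4]
duct lid top 509 [[4.9, 14.6, 108.7], [22.7, 62.8, 118.6], [34.6, 161.8, 123.0]]
plate top 63 [[18.6, 165.8, 46.6], [41.0, 170.8, 49.7], [59.7, 176.0, 52.8]]
ledge 68 [[-7.5, -57.8, 4.3], [-2.0, -19.9, 7.0], [1.8, 12.6, 9.8]]
bed 756 [63.1 78.8 -0. ]
```

View pics/m4.png

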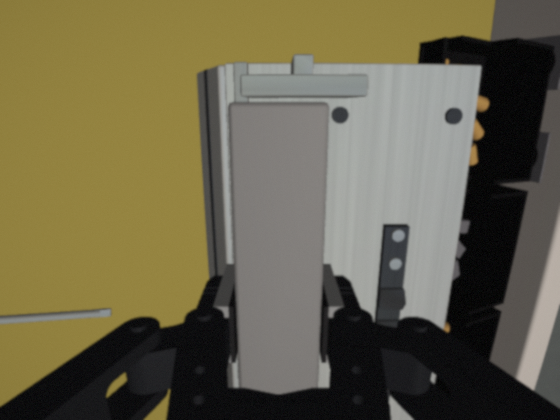

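The duct is in the grip aligned with the bed. Its left end (y≈162) is clear of the end plate, and its low edge is about 2 mm above the ledge line. Going down.

Request:
drive_tool:
  deltas:
    - [[255,0,0.001,0.03,0,0,0],[255,0,0.001,0.05,0,0,0],[255,0,0.001,0.06,0,0,0],[255,0,0.001,0.068,0,0,0],[255,0,0.001,0.073,0,0,0],[255,0,0.001,0.073,0,0,0]]

```text
clock: 6.82
tcp_pos: [0.6412, 0.0661, 0.0626]
orientation: [0.151, 0.681, 0.699, 0.155]
wrist_force: [-1.1, -0.4, -1.2]
finger_gap: 0.0295
grip_force: 40.5
```

Request:
drive_tool:
  deltas:
    - [[255,0,0,0.002,0,0,0],[255,0,0,0.003,0,0,0],[255,0,0,0.004,0,0,0],[255,0,0,0.004,0,0,0]]

```text
clock: 7.32
tcp_pos: [0.6429, 0.0661, 0.059]
orientation: [0.151, 0.681, 0.699, 0.155]
wrist_force: [0.2, -0.3, -1.1]
finger_gap: 0.0295
grip_force: 40.5
```

Request:
drive_tool:
  deltas:
    - [[255,0,0,0.001,0,0,0],[255,0,0,0.0015,0,0,0],[255,0,0,0.002,0,0,0],[255,0,0,0.002,0,0,0]]

```text
clock: 7.82
tcp_pos: [0.6435, 0.0661, 0.0575]
orientation: [0.151, 0.681, 0.699, 0.155]
wrist_force: [-5.1, -0.1, 4.3]
finger_gap: 0.0295
grip_force: 41.3
```

Bed contact. Now slide down to the ledge.

Request:
drive_tool:
  deltas:
    - [[255,0,-0.001,0,0,0,0],[255,0,-0.002,0,0,0,0],[255,0,-0.002,0,0,0,0],[255,0,-0.002,0,0,0,0]]

```text
clock: 8.32
tcp_pos: [0.6433, 0.0661, 0.0574]
orientation: [0.152, 0.681, 0.699, 0.156]
wrist_force: [0.9, 0.2, 6.1]
finger_gap: 0.029
grip_force: 41.1
```

```bash
cat >> h.py <<'E'
def st():
    s=get_state();p,_=pose();print('t',s['clock'],'bed tcp',((np.linalg.inv(B)@np.r_[p,1])[:3]*1000).round(1),'F bed',(B[:3,:3].T@s['wrist_force']).round(1),'gap',round(s['finger_gap'],4),'grip',round(s['grip_force'],1))
E
python3 -c "
from h import *
st()"
```

```text
t 8.325 bed tcp [ 18.1  86.4 -29.1] F bed [3.4 0.1 5.2] gap 0.029 grip 41.1
```

Request:
drive_tool:
  deltas:
    - [[255,0,-0.001,-0.001,0,0,0],[255,0,-0.002,-0.001,0,0,0],[255,0,-0.003,-0.001,0,0,0],[255,0,-0.003,-0.001,0,0,0]]

```text
clock: 8.82
tcp_pos: [0.6398, 0.0661, 0.0564]
orientation: [0.151, 0.681, 0.699, 0.155]
wrist_force: [5.2, 0.6, -1.2]
finger_gap: 0.0293
grip_force: 40.4
```

```bash
python3 -c "
from h import *
st()"
```

```text
t 8.825 bed tcp [ 14.4  86.4 -28.6] F bed [ 4.2  0.5 -3.3] gap 0.0293 grip 40.4
```

Request:
drive_tool:
  deltas:
    - [[255,0,-0.001,0,0,0,0],[255,0,-0.001,0.001,0,0,0],[255,0,-0.0015,0.001,0,0,0],[255,0,-0.0015,0.001,0,0,0]]

```text
clock: 9.32
tcp_pos: [0.64, 0.066, 0.056]
orientation: [0.152, 0.681, 0.699, 0.156]
wrist_force: [6.5, -0.1, 1.3]
finger_gap: 0.0297
grip_force: 40.6
```

```bash
python3 -c "
from h import *
st()"
```

```text
t 9.325 bed tcp [ 14.5  86.4 -29. ] F bed [ 6.5 -0.3 -1.6] gap 0.0297 grip 40.6
```

The duct is against the ledge at x≈14.5 and on the bed. Release and retract.

Request:
drive_tool:
  deltas:
    - [[255,0,0.0005,0.001,0,0,0],[120,0,0.0005,0.001,0,0,0],[120,0,0,0.0,0,0,0],[120,0,0,0,0,0,0],[120,0,0,0,0,0,0],[60,0,0,-0.03,0,0,0],[0,0,0,-0.08,0,0,0],[0,0,0,-0.13,0,0,0],[0,0,0,-0.16,0,0,0],[0,0,0,-0.16,0,0,0]]

```text
clock: 10.58
tcp_pos: [0.5716, 0.0642, 0.2028]
orientation: [0.153, 0.681, 0.699, 0.156]
wrist_force: [0.7, -0.4, -0.4]
finger_gap: 0.0856
grip_force: 0.0
```

Run:
```python
from h import *
st()
c,p,d=shot('wrist','w5');P=cloud(c,d);c,p2,d2=shot('top','t5');P2=cloud(c,d2)
for nm,A,dd in(('wrist',P,d),('top',P2,d2)):
    Q=(np.c_[A.reshape(-1,3),np.ones(A[...,0].size)]@np.linalg.inv(B).T)[:,:3]*1000; ok=dd.reshape(-1)>0
    m=ok&(abs(Q[:,0]-18)<30)&(Q[:,1]>-30)&(Q[:,1]<164)&(Q[:,2]>34)&(Q[:,2]<48); q=Q[m]; print('lid',nm,m.sum(),np.percentile(q,[1,50,99],axis=0).round(1).tolist(), np.linalg.lstsq(np.c_[q[:,:2]-[15,88],np.ones(len(q))],q[:,2],rcond=None)[0].round(3))
p0,R0=pose(); cv2.imwrite('pics/m5.png',p[...,::-1])
# pinch: real tip at TCP-42mm ; grasp pt at z 75 -> tip z 56 -> reported 14
pt=lambda x,y,z:(bedp(x,y,z),PINCH)
plan([pt(95,-138.5,150),pt(95,-138.5,18)])
```

```text
t 10.575 bed tcp [ 14.5  86.4 133. ] F bed [ 0.4 -0.4 -0.7] gap 0.0856 grip 0.0
lid wrist 7299 [[1.0, 14.3, 36.9], [15.9, 95.8, 38.5], [30.4, 161.4, 40.1]] [ 3.0000e-03 -0.0000e+00  3.8482e+01]
lid top 496 [[1.6, 12.4, 34.9], [16.9, 67.0, 39.7], [31.5, 161.3, 44.0]] [-2.800e-02  3.000e-03  3.971e+01]
[-0.2249, 0.0833, -0.0199] [-0.06, -0.04, -90.01] rows>=3.9 8.4
[-0.2249, 0.0834, 0.1121] [-0.06, -0.04, -90.01] rows>=4.2 8.4
```

View pics/m5.png

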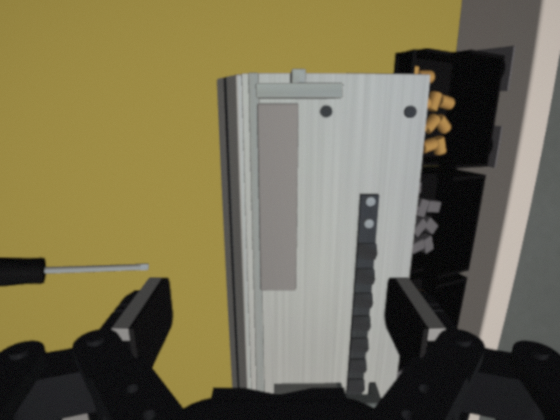

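The duct is flat on the bed (lid z≈38.5–39.7, no tilt), against the ledge, with y from 12 to 162. Next I move over the stop.

Request:
drive_tool:
  deltas:
    - [[0,-0.025,0.01,-0.002,0,0,-10],[0,-0.05,0.02,-0.005,0,0,-20],[0,-0.08,0.03,-0.007,0,0,-30],[0,-0.11,0.04,-0.01,0,0,-40],[0,-0.14,0.05,-0.012,0,0,-50],[0,-0.17,0.06,-0.015,0,0,-60],[0,-0.2,0.07,-0.018,0,0,-70],[0,-0.2249,0.083,-0.02,0,0,-80],[0,-0.2249,0.083,-0.02,0,0,-90],[0,-0.2249,0.083,-0.02,0,0,-90],[0,-0.2249,0.083,-0.02,0,0,-90]]

```text
clock: 12.05
tcp_pos: [0.6425, -0.1584, 0.2509]
orientation: [0.215, -0.011, 0.977, 0.004]
wrist_force: [0.0, -0.6, 0.7]
finger_gap: 0.0857
grip_force: 0.0
```

```bash
cat >> h.py <<'E'
def stop(f):
    for n in('wrist','top'):
        c,p,d=shot(n,f+n);A=cloud(c,d);Q=(np.c_[A.reshape(-1,3),np.ones(A[...,0].size)]@np.linalg.inv(B).T)[:,:3]*1000;Q=Q[d.reshape(-1)>0]
        i=(Q[:,0]>70)&(Q[:,0]<120)&(Q[:,1]>-200)&(Q[:,1]<60)&(Q[:,2]>93)&(Q[:,2]<101);q=Q[i]
        if len(q): print(n,'tops',len(q),np.percentile(q,[1,50,99],axis=0).round(1).tolist(),np.histogram(q[:,1],bins=np.arange(-180,61,5)) if len(q)<1 else '')
        if len(q):
            h,b=np.histogram(q[:,1],bins=np.arange(-180,40,2));print([(int(b[k]),int(h[k])) for k in np.nonzero(h)[0]])
        i=(Q[:,0]>15)&(Q[:,0]<70)&(Q[:,1]>-200)&(Q[:,1]<60)&(Q[:,2]>41)&(Q[:,2]<47);i&=(Q[:,0]>35);q=Q[i]
        if len(q): print(n,'blade top y',len(q),np.percentile(q[:,1],[1,50,99]).round(1),'z',np.median(q[:,2]).round(1))
E
python3 - <<'E'
from h import *
st(); stop('s6_')
pt=lambda x,y,z:(bedp(x,y,z),PINCH)
plan([pt(96,-138,16)])
E
```

```text
t 12.05 bed tcp [  93.9 -138.   149.1] F bed [ 0.3 -0.6  0.6] gap 0.0857 grip 0.0
wrist tops 786 [[84.0, -172.5, 93.0], [95.1, -132.7, 94.9], [107.5, -125.3, 97.3]] 
[(-174, 24), (-172, 85), (-170, 103), (-168, 96), (-166, 14), (-136, 22), (-134, 103), (-132, 102), (-130, 104), (-128, 97), (-126, 36)]
wrist blade top y 550 [-124.3 -119.6 -114.8] z 42.2
top tops 63 [[86.4, -172.9, 93.4], [96.7, -133.3, 96.1], [108.5, -126.1, 99.4]] 
[(-174, 6), (-172, 4), (-170, 7), (-168, 7), (-166, 1), (-134, 10), (-132, 10), (-130, 10), (-128, 7), (-126, 1)]
top blade top y 9 [-124.3 -122.1 -118.9] z 44.4
[-0.0018, -0.0001, 0.1338] [0.03, -0.12, -0.09] rows>=2.1 0.0
```

Request:
drive_tool:
  deltas:
    - [[0,-0.0018,0,0.04,0,0,0],[0,-0.0018,0,0.08,0,0,0],[0,-0.0018,0,0.11,0,0,0],[0,-0.0018,0,0.134,0,0,0],[0,-0.0018,0,0.134,0,0,0],[100,-0.0018,0,0.134,0,0,0],[160,-0.0018,0,0.134,0,0,0],[255,-0.0018,0,0.134,0,0,0],[255,-0.0018,0,0.134,0,0,0],[255,-0.0018,0,0.134,0,0,0],[255,-0.0018,0,0.134,0,0,0]]
  newtons: 50

```text
clock: 13.52
tcp_pos: [0.7021, -0.1575, 0.1353]
orientation: [0.218, -0.013, 0.976, 0.002]
wrist_force: [-4.7, 0.4, 9.0]
finger_gap: 0.0245
grip_force: 50.2
```

Run:
```python
from h import *
st()
c,p,d=shot('scene','s7');c,p2,_=shot('wrist','w7')
cv2.imwrite('pics/m7.png',np.hstack([cv2.resize(p[140:300,120:320],(500,400)),cv2.resize(p2,(300,225))if 0 else cv2.resize(p2[150:420,180:380],(296,400))])[...,::-1])
```

```text
t 13.525 bed tcp [  99.  -138.7   19.1] F bed [-0.5  0.5 10.1] gap 0.0245 grip 50.2
```

View pics/m7.png

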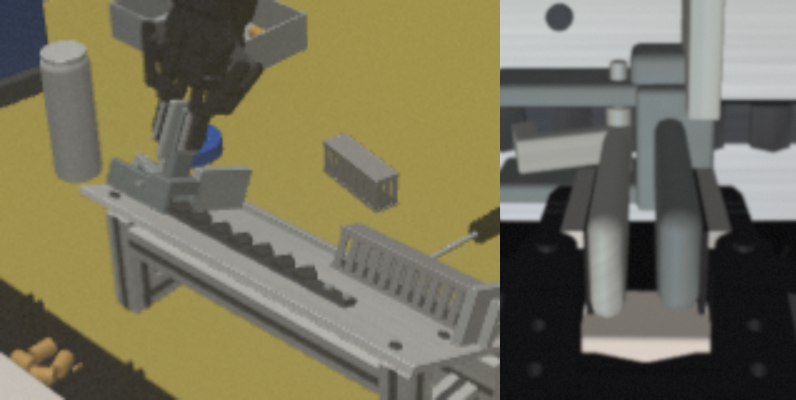

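The stop is held between the pads: lever squeezed parallel to the grip, gap 24.5 mm, grip 50 N. Test slide.

Request:
drive_tool:
  deltas:
    - [[255,0,0.004,0,0,0,0],[255,0,0.01,0,0,0,0],[255,0,0.016,0,0,0,0],[255,0,0.02,0,0,0,0],[255,0,0.02,0,0,0,0]]

```text
clock: 14.25
tcp_pos: [0.7015, -0.1374, 0.1352]
orientation: [0.218, -0.013, 0.976, 0.002]
wrist_force: [-6.8, -0.5, 9.1]
finger_gap: 0.0245
grip_force: 50.4
```

```bash
python3 -c "
from h import *
st();stop('s8_')"
```

```text
t 14.25 bed tcp [  98.9 -118.6   19.1] F bed [-2.3 -0.3 11.2] gap 0.0245 grip 50.4
wrist tops 4901 [[83.2, -148.5, 93.1], [92.5, -113.8, 96.5], [107.5, -86.0, 100.9]] 
[(-160, 1), (-158, 5), (-156, 5), (-154, 3), (-152, 14), (-150, 31), (-148, 44), (-146, 41), (-144, 20), (-142, 53), (-140, 37), (-138, 49), (-136, 68), (-134, 76), (-132, 271), (-130, 275), (-128, 432), (-126, 455), (-124, 441), (-122, 87), (-116, 23), (-114, 352), (-112, 423), (-110, 403), (-108, 367), (-106, 227), (-104, 271), (-102, 68), (-100, 65), (-98, 40), (-96, 40), (-94, 58), (-92, 21), (-90, 38), (-88, 47), (-86, 30), (-84, 13), (-82, 1), (-80, 4), (-78, 2)]
wrist blade top y 1801 [-104.4  -99.6  -94.7] z 42.2
top tops 3 [[107.1, -94.2, 97.9], [107.4, -91.6, 99.1], [111.6, -87.1, 100.5]] 
[(-96, 1), (-92, 1), (-88, 1)]
top blade top y 23 [-104.4  -98.8  -96. ] z 43.4
```

It follows 1:1 (face −94.7). Continue by 100 mm.

Request:
drive_tool:
  deltas:
    - [[255,0,0.008,0,0,0,0],[255,0,0.02,0,0,0,0],[255,0,0.032,0,0,0,0],[255,0,0.044,0,0,0,0],[255,0,0.056,0,0,0,0],[255,0,0.068,0,0,0,0],[255,0,0.08,0,0,0,0],[255,0,0.09,0,0,0,0],[255,0,0.097,0,0,0,0],[255,0,0.1,0,0,0,0],[255,0,0.1,0,0,0,0]]

```text
clock: 15.72
tcp_pos: [0.6986, -0.0371, 0.1352]
orientation: [0.218, -0.013, 0.976, 0.002]
wrist_force: [-8.7, 0.4, 11.2]
finger_gap: 0.0247
grip_force: 51.0
```

```bash
python3 -c "
from h import *
st();stop('s9_')" | grep -v '^\['
```

```text
t 15.725 bed tcp [ 98.6 -18.2  19.2] F bed [-3.2  0.6 13.8] gap 0.0247 grip 51.0
wrist tops 4927 [[82.8, -47.4, 93.1], [92.3, -13.5, 96.5], [107.6, 14.4, 100.9]] 
wrist blade top y 1825 [-4.1  0.7  5.7] z 42.3
```

Request:
drive_tool:
  deltas:
    - [[255,0,0.002,0,0,0,0],[255,0,0.004,0,0,0,0],[255,0,0.0046,0,0,0,0],[255,0,0.0046,0,0,0,0],[255,0,0.0046,0,0,0,0]]

```text
clock: 16.45
tcp_pos: [0.6984, -0.0331, 0.1352]
orientation: [0.218, -0.013, 0.976, 0.002]
wrist_force: [-7.6, -1.3, 10.7]
finger_gap: 0.0248
grip_force: 50.1
```

```bash
python3 -c "
from h import *
st();stop('s10_')
c,p,d=load('s10_wrist');A=cloud(c,d);Q=(np.c_[A.reshape(-1,3),np.ones(A[...,0].size)]@np.linalg.inv(B).T)[:,:3]*1000
m=(d.reshape(-1)>0)&(Q[:,0]>3)&(Q[:,0]<28)&(Q[:,1]>0)&(Q[:,1]<164)&(Q[:,2]>35)&(Q[:,2]<41);print('duct y',m.sum(),np.percentile(Q[m][:,1],[.5,99.5]))
" | grep -v '^\['
```

```text
t 16.45 bed tcp [ 98.6 -14.2  19.2] F bed [-2.4 -1.1 12.9] gap 0.0248 grip 50.1
wrist tops 4964 [[82.9, -43.4, 93.1], [92.2, -9.4, 96.5], [107.4, 18.6, 100.9]] 
wrist blade top y 1817 [-0.1  4.7  9.7] z 42.3
duct y 13838 [ 12.36441706 107.75939848]
```

Request:
drive_tool:
  deltas:
    - [[255,0,0.001,0,0,0,0],[255,0,0.0007,0,0,0,0],[160,0,0.0007,0,0,0,0],[120,0,0.0007,0,0,0,0],[60,0,0.0007,0,0,0,0],[0,0,0.0007,0,0,0,0],[0,0,0.0007,0,0,0,0],[0,0,0.0007,0,0,0,0]]

```text
clock: 17.55
tcp_pos: [0.6978, -0.0317, 0.1318]
orientation: [0.216, -0.013, 0.976, 0.003]
wrist_force: [-0.1, 0.2, 0.3]
finger_gap: 0.0854
grip_force: 0.0
```

```bash
python3 -c "
from h import *
st();stop('s11_')"
```

```text
t 17.55 bed tcp [ 96.6 -12.8  16.4] F bed [-0.   0.2  0.3] gap 0.0854 grip 0.0
wrist tops 4810 [[83.0, -66.0, 93.1], [91.9, -6.3, 95.3], [106.5, 42.9, 100.7]] 
[(-68, 49), (-66, 46), (-64, 7), (-62, 33), (-60, 87), (-58, 88), (-56, 338), (-54, 225), (-48, 9), (-46, 258), (-44, 382), (-42, 428), (-40, 203), (-38, 1), (-8, 311), (-6, 421), (-4, 437), (-2, 400), (0, 236), (30, 479), (32, 91), (34, 98), (36, 83)]
wrist blade top y 1868 [ 2.2  6.9 11.9] z 42.4
top tops 3 [[109.2, -60.5, 95.7], [109.5, -58.2, 97.6], [109.6, -56.0, 98.4]] 
[(-62, 1), (-60, 1), (-56, 1)]
```

The lever has flared back out (lever-to-grip distance 48 mm, as at the start), so the pawl is down. Retract and check.

Request:
drive_tool:
  deltas:
    - [[0,0,0,-0.03,0,0,0],[0,0,0,-0.08,0,0,0],[0,0,0,-0.133,0,0,0],[0,0,0,-0.133,0,0,0],[0,0,0,-0.133,0,0,0]]

```text
clock: 18.27
tcp_pos: [0.6417, -0.0335, 0.2525]
orientation: [0.216, -0.013, 0.976, 0.003]
wrist_force: [-0.0, -0.1, -0.8]
finger_gap: 0.0855
grip_force: 0.0
```

Run:
```python
from h import *
st();stop('s12_')
for f in('s6_wrist','s12_wrist'):
    c,p,d=load(f);A=cloud(c,d);Q=(np.c_[A.reshape(-1,3),np.ones(A[...,0].size)]@np.linalg.inv(B).T)[:,:3]*1000;Q=Q[d.reshape(-1)>0]
    o=-114.8 if '6_' in f else 11.9
    for z in (60,70,80,90):
        m=(Q[:,0]>84)&(Q[:,0]<106)&(abs(Q[:,2]-z)<3)&(Q[:,1]<o)&(Q[:,1]>o-70);print(f,z,m.sum(),(np.percentile(Q[m][:,1],[1,99])-o).round(1) if m.sum() else '')
c,p,d=shot('scene','s12');w=load('s12_wrist')[1]
cv2.imwrite('pics/m12.png',np.hstack([cv2.resize(p[160:340,140:340],(400,360)),cv2.resize(w[60:420],(400,257+103)) if 0 else cv2.resize(w[:420,80:480],(380,360))])[...,::-1])
```

```text
t 18.275 bed tcp [ 96.7 -13.1 149.5] F bed [-0.4 -0.1 -0.7] gap 0.0855 grip 0.0
wrist tops 824 [[83.6, -45.6, 93.1], [95.0, -5.9, 95.1], [107.2, 1.5, 97.4]] 
[(-48, 1), (-46, 77), (-44, 101), (-42, 107), (-40, 56), (-8, 69), (-6, 104), (-4, 115), (-2, 106), (0, 88)]
wrist blade top y 564 [ 2.2  7.2 12. ] z 42.3
top tops 65 [[85.0, -46.5, 93.4], [97.5, -39.3, 96.2], [109.4, -0.6, 100.8]] 
[(-48, 7), (-46, 8), (-44, 2), (-42, 11), (-40, 7), (-8, 5), (-6, 9), (-4, 7), (-2, 9)]
s6_wrist 60 102 [-42.7 -10.6]
s6_wrist 70 119 [-46.4 -10.5]
s6_wrist 80 126 [-49.  -10.6]
s6_wrist 90 188 [-58.  -10.5]
s12_wrist 60 98 [-42.3 -11.1]
s12_wrist 70 98 [-45.3 -18.4]
s12_wrist 80 110 [-48.1 -10. ]
s12_wrist 90 174 [-58.1 -10.1]
```

View pics/m12.png

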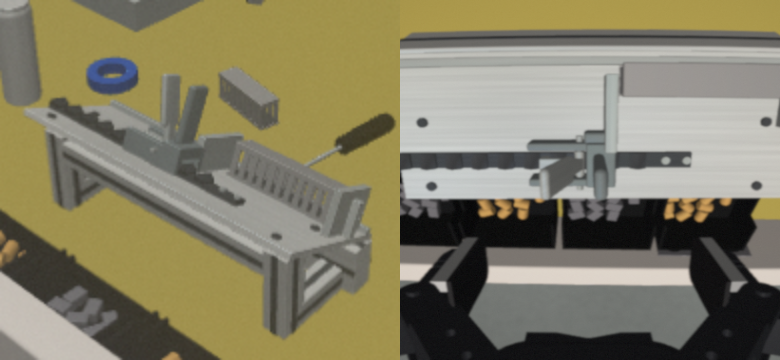

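Run:
```python
from h import *
for f in('s6_wrist','s12_wrist','s6_top','s12_top'):
    c,p,d=load(f);A=cloud(c,d);Q=(np.c_[A.reshape(-1,3),np.ones(A[...,0].size)]@np.linalg.inv(B).T)[:,:3]*1000;Q=Q[d.reshape(-1)>0]
    o=-114.8 if '6_' in f else 12.0; Q[:,1]-=o
    m=(Q[:,0]>84)&(Q[:,0]<107)&(Q[:,2]>90)&(Q[:,2]<101)&(Q[:,1]<-40)&(Q[:,1]>-70); g=(Q[:,0]>84)&(Q[:,0]<107)&(Q[:,2]>90)&(Q[:,2]<101)&(Q[:,1]<-5)&(Q[:,1]>-30)
    print(f,m.sum(),'lever top y,z',Q[m][:,1:].mean(0).round(2),'grip top y',Q[g][:,1].mean().round(2),'sep',(Q[g][:,1].mean()-Q[m][:,1].mean()).round(2))
```

```text
s6_wrist 410 lever top y,z [-53.82  93.74] grip top y -14.97 sep 38.84
s12_wrist 421 lever top y,z [-53.7   93.86] grip top y -15.15 sep 38.55
s6_top 33 lever top y,z [-54.29  94.64] grip top y -15.0 sep 39.28
s12_top 37 lever top y,z [-54.74  95.52] grip top y -16.27 sep 38.48
```

The lever is at its let-go angle (within 0.3 mm), the stop is locked in notch 0.075, and the duct has about 3–4 mm of play.

```bash
python3 -c "
from h import *
print(hand_in())"
```

```text
the job is handed in; nothing more can be done
None
```

The long duct lies flat in the cradle against the front ledge, held by the stop in the 0.075 notch with about 3–4 mm of play, and the job is handed in; my first grasp closed on nothing because the real fingertips sit about 42 mm behind the reported TCP.

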